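# Lock the large drug box

## Task

Two shut aluminium drug boxes stand on the restocking counter, each with a T-shaped lock handle on its lid. Lock the larger box: turn its T-handle clockwise (seen from above), about a sixth of a turn, until you feel the resistance dip as it drops into its hidden notch, do not force it on past the notch, then let go. Leave the smaller box's handle as it is.

Things in the scene. Friction and masses are not known exactly. Their poses are not given: they have to be found in the camera images.
- large_knob_grip (a point): T-handle to turn, 10 mm from the lid's middle (latch side) on the larger aluminium box (fixed, 170 x 240 mm, lid 95 mm up). Metal bar 46 long, 14 thick, 14 to 32 mm above the lid, on a 12 mm stem. Point on its vertical turning axis, 24 mm above the lid. Frame turns with it: y along the bar, x across its thickness, z up.
- large_knob (a joint): Angle of that handle, rad, growing clockwise from above; 0 = bar parallel to the box's long side. Starts at 0.05 to 0.35, friction 0.015 N m. From about 0.55 the resistance rises (some 0.25 N m) to a crest at 0.80, then dips as the handle pulls itself into the notch at 1.05, where it rests when free; a like crest at 1.30 bounds the notch, stop at 1.55
- small_knob_end (a point): On the equal T-handle of the smaller aluminium box (fixed, 110 x 140 mm, lid top 70 mm above the counter), which is to be left as it is: a point on the bar's centre line, 20 mm from the turning axis towards one end, 24 mm above that lid; y along the bar, away from the axis, z up. That handle has no notch, friction 0.04 N m

How it is judged (in metres and radians):
At the end, for the whole second after the job is handed in: The larger box's T-handle rests in its notch, within 0.18 rad (10 degrees) of 1.05 rad, still and released; it was never turned past 1.40 rad and the smaller box's handle was not turned (its end moved under 5 mm) (value of joint large_knob between 0.87 and 1.23 rad and velocity of joint large_knob between -0.05 and 0.05 rad/s); the robot touches nothing.
It fails at once if the larger box's handle is forced past its notch (beyond 1.40 rad) (value of joint large_knob above 1.4 rad).
It fails at once if the smaller box's handle is turned (its end moves over 5 mm) (distance of small_knob_end from where it was at the start of the episode above 0.005 m).
It also fails if it takes over 32 s, if anything falls off the work surface, if the arm or the gripper's body presses on something with over 40 N, if the wrist force passes 120 N, or if a joint passes its speed limit or range.

## Robot

A 6-joint arm with a two-finger parallel gripper is mounted at the origin on the work surface. World frame = base frame: x ahead of the robot, y to its left, z up, the work surface at z = 0. Lengths are in mm, angles in rad, forces in N, time in s.
With the tool pointing down it reaches from about 300 to 875 mm from the base axis. Payload 4.2 kg.
Tool frame: the origin (TCP) lies on the front face of the gripper's body, between the roots of the fingers; the fingertips stand 73 mm ahead of it and the grasp point (between the pads) lies 54 mm ahead of it; y points along the fingers, x is the direction in which the jaws open and shut, and the axes are right-handed (so a half turn about y gives the same grasp; the last joint's range is limited). The gripper opens to 85 mm and grips with 20 to 120 N. Pads are 22 mm wide; open, the fingers measure 114 mm over their backs; the gripper's body (76 mm by 85 mm) begins 54 mm behind the grasp point. The pads swing forward as they close: fully open they stand 13 mm farther back than shut.
Start: joints at [-1.282, 0.32, 1.565, -0, 1.257, -0.02], TCP at [174.752, -547.81, 303.938] pointing down, gripper open.
Joint ranges: [-3.11, 3.11], [-0.84, 2.01], [0.21, 2.61], [-1.34, 4.49], [0.05, 2.63], [-2.56, 2.56]. Speed limits (rad/s): [2.57, 2.57, 3.14, 3.14, 3.14, 3.14].

## Interface

Orientations are given as a unit quaternion [x, y, z, w].
In Python, from station import bot gives the robot as it stands. The module is installed in compiled form; this text tells all that it offers.
- The arm moves only by the tool step_arm, never from a script. Its argument "plan" is a list of rows, each a list of 4 numbers: the shift along the world's x, y, z in m, then the turn about the world's z in degrees. In form: [[x, y, z, spin], ...]. A call has 1 to 5 rows; each row shifts and turns the commanded pose from where the row before left it; what a row does not reach is not made up. A row lasts 1/12 s, in which the tool goes at most 41.7 mm and 7.16 degrees, less where a joint would pass 70% of its speed; a pose out of reach is approached as far as the arm can. A call with a gripper value outside its range is refused whole. "grip" is the finger opening in m, from 0 to 0.0854, set as the call begins (left out, the last holds). The fingers move at their own pace and stop on an object; the grip force is fixed at half the most. Time passes only in rows, so rows that do not move let the fingers close. It gives the time, the measured TCP pose, the force and the opening at its end, in the units of the state.
- bot.get_obs(): the state, without advancing time (a new reading comes with each control period).
- bot.capture(name): name is "side" or "top"; returns (picture, depth): 480x640x3 uint8, red, green, blue; 480x640 float32, mm along the optical axis (not along the pixel's ray), 0 where there is no reading.
- bot.calibration(name): a dict with "K" (3x3 intrinsics, pixels), "R" (3x3) and "t" (3): a world point X has camera coordinates R X + t. Camera axes: x right, y down, z forward; pixel columns grow to the right and rows downward; lengths in mm; the calibration is good to about 2 mm. A picture is of the moment at which its call begins. calibration takes no time and is no camera call.
- bot.close_job(): hands the job in, once; it reports no verdict.
Trained networks look in the newest picture that a camera, given by its name, has taken for a name from the list of things; names that differ only in an ending like _2 or _b are one class to them, and where a whole thing is asked for, a point or a joint stands for the part that bears it (a point fixed in the world has none). Each returns a list of dicts, best first, with "score" (0 to 1); they miss things now and then, are a little off and sometimes report something else, mostly with a low value. They report only what shows in the picture. A call takes as long as a camera call.
- bot.find_in(query, camera): "bbox" ([left, top, right, bottom] in pixels, round what is visible of it).
- bot.cut_out(query, camera): "mask" (480x640 bool, what is visible of it) and "bbox" ([left, top, right, bottom] in pixels, round what is visible of it).
- bot.landmark_of(query, camera): "centre" ([column, row] in pixels: a listed point, or the origin of a listed thing).
The state is a dict: "clock": time; "joint_pos": joint angles; "joint_vel": joint speeds; "tau": joint torques, N m; "tcp_pos": TCP position; "tcp_rot": TCP orientation; "force": force on the tool from outside, world axes, zero at the start; "wrist_torque": the same for the moment, N m; "gripper_width": finger opening in mm.
Only numpy, scipy, OpenCV 4.12 (cv2) and the standard library are available. Lean on these libraries where they do the work, as an engineer would, in place of code of your own. Each camera call takes 0.05 s, during which the arm holds its last target. There are 200 camera calls.

## Working session

There is one attempt and no reset: what is moved stays moved. The work goes in short steps, Python scripts to look and compute and a tool call to move; the robot and the scene stay as the last step left them, time stands still between calls to the robot, and variables do not carry over. Pictures are saved under pics/ and viewed, about 8 in all and at most 12, crops included, and the job is handed in when it is done.

Besides the shell and the picture viewer there is one more tool, called as name(argument=value, ...) on one line, values as JSON. step_arm: Moves the arm, as the interface text tells. Its arguments: {"type":"object","properties":{"plan":{"type":"array","items":{"type":"array","items":{"type":"number"}}},"grip":{"type":"number"}},"required":["plan"]}

```bash
mkdir -p pics; cat > h.py <<'E'
import numpy as np, cv2
from station import bot
def unproj(cam,px,d):
    c=bot.calibration(cam);K,R,t=map(np.array,(c["K"],c["R"],c["t"]))
    return R.T@(np.linalg.inv(K)@np.array([px[0],px[1],1])*d-t)
def proj(cam,X):
    c=bot.calibration(cam);p=np.array(c["K"])@(np.array(c["R"])@X+np.array(c["t"]).ravel());return p[:2]/p[2]
E
python3 - <<'E'
from h import *
o=bot.get_obs();print(o)
for c in("top","side"):
    im,d=bot.capture(c);np.savez(f"pics/{c}0.npz",im=im,d=d);cv2.imwrite(f"pics/{c}0.png",im[...,::-1])
    cal=bot.calibration(c);print(c,-np.array(cal["R"]).T@np.array(cal["t"]).ravel(),cal["K"][0])
    for q in("large_knob_grip","small_knob_end"):
        for r in bot.landmark_of(q,c)[:2]:
            u=np.array(r["centre"]);dd=d[int(u[1]),int(u[0])];print(q,r,dd,unproj(c,u,dd))
        for r in bot.cut_out(q,c)[:2]:
            print(q,r["score"],r["bbox"],r["mask"].sum())
E
```

```text
{'clock': 0.0, 'joint_pos': array([-1.28197328e+00,  3.20279740e-01,  1.56568737e+00,  4.36585717e-06,
        1.25737403e+00, -1.99685909e-02]), 'joint_vel': array([ 1.41196741e-03, -1.83634842e-05, -1.26294474e-03, -7.68534260e-04,
        1.73392635e-03,  2.27251491e-03]), 'tau': array([-4.78299171e-04, -4.15522563e+01, -2.34160137e+01, -3.62817752e-05,
        8.26912030e-03, -2.88107049e-05]), 'tcp_pos': array([ 174.66658079, -547.46336907,  303.08588299]), 'tcp_rot': array([-0.57056762,  0.41765184, -0.4166701 ,  0.57131914]), 'force': array([-0.28839375,  0.49226591,  0.27222956]), 'wrist_torque': array([ 0.01548616, -0.0122934 ,  0.02360796]), 'gripper_width': 85.38424375137488}
top [384.28985962  13.21608679 948.74489625] [498.4594561    0.         313.81019164]
large_knob_grip {'centre': [453.0, 194.4], 'score': 0.79} 855.2047 [ 601.5801499  -253.829055    126.65224926]
large_knob_grip 0.53 [440.2, 190.2, 468.1, 203.7] 269
small_knob_end {'centre': [202.7, 326.4], 'score': 0.82} 834.1578 [440.11080879 197.70588199 103.50053286]
small_knob_end 0.64 [198.3, 312.3, 223.1, 331.0] 230
side [116.34430001 804.458997   791.0632467 ] [612.77996799   0.         314.4529393 ]
large_knob_grip {'centre': [353.6, 178.5], 'score': 0.54} 1392.1289 [ 628.81206969 -297.37531165   94.48255124]
large_knob_grip 0.54 [349.5, 171.5, 365.6, 195.2] 176
small_knob_end {'centre': [320.9, 347.7], 'score': 0.47} 957.51105 [440.66133003 204.63697628  95.74270538]
small_knob_end 0.74 [317.7, 327.8, 330.1, 353.0] 239
```

```bash
python3 - <<'E'
from h import *
for c in("top","side"):
    z=np.load(f"pics/{c}0.npz");d=z["d"]
    for q in("large_knob_grip","small_knob_end"):
        for r in bot.cut_out(q,c)[:1]:
            m=r["mask"];v,u=np.nonzero(m&(d>0));P=np.array([unproj(c,(a,b),d[b,a]) for a,b in zip(u,v)])
            print(c,q,"zpct",np.percentile(P[:,2],[5,25,50,75,95]))
            zt=np.percentile(P[:,2],90);k=abs(P[:,2]-zt)<8;T=P[k]
            (cx,cy),s,a=cv2.minAreaRect(T[:,:2].astype(np.float32));e=cv2.fitLine(T[:,:2].astype(np.float32),cv2.DIST_L2,0,.01,.01).ravel()
            print(k.sum(),"rect",cx,cy,s,a,"mean",T.mean(0),"dir deg",np.degrees(np.arctan2(e[1],e[0])))
# lid of large box from top
z=np.load("pics/top0.npz");d=z["d"];im=z["im"]
vv,uu=np.mgrid[:480,:640]
c=bot.calibration("top");K,R,t=map(np.array,(c["K"],c["R"],c["t"]))
P=(np.stack([(uu-K[0,2])/K[0,0]*d,(vv-K[1,2])/K[1,1]*d,d],-1)-t.ravel())@R
for n,zz,ctr,rad in(("large",95,(600,-254),190),("small",70,(440,190),120)):
    m=(abs(P[...,2]-zz)<9)&(np.hypot(P[...,0]-ctr[0],P[...,1]-ctr[1])<rad)&(d>0)
    m=cv2.morphologyEx(m.astype(np.uint8),cv2.MORPH_OPEN,np.ones((3,3)))
    n_,l,st,_=cv2.connectedComponentsWithStats(m);m=l==1+np.argmax(st[1:,4])
    print(n,m.sum(),np.median(P[m],0),cv2.minAreaRect(P[m][:,:2].astype(np.float32)))
big=cv2.resize(im[100:380,150:520],None,fx=2.1,fy=2.1,interpolation=cv2.INTER_CUBIC);cv2.imwrite("pics/topcrop.png",big[...,::-1])
E
```

```text
top large_knob_grip zpct [114.71843213 123.82680976 126.00848872 127.5422511  128.90613469]
231 rect 598.7744750976562 -258.4585266113281 (46.489158630371094, 14.687740325927734) 82.78718566894531 mean [ 598.26166916 -257.73211203  126.23608342] dir deg 82.66437
top small_knob_end zpct [ 94.03170708 100.44501565 101.81574943 102.84639445 104.03755631]
214 rect 450.73291015625 184.60806274414062 (13.99059009552002, 44.93505859375) 24.466630935668945 mean [449.81950192 184.53475027 101.78357337] dir deg -66.31094
side large_knob_grip zpct [ 97.16582569 114.55312235 121.09518005 125.72500607 127.79931839]
100 rect 598.6478271484375 -258.2938232421875 (48.896636962890625, 15.485429763793945) 85.6464614868164 mean [ 597.60134225 -254.48668156  124.78925958] dir deg 81.23125
side small_knob_end zpct [ 88.8265062   98.09974608 100.67570349 101.81353482 103.16498774]
195 rect 450.43994140625 185.2601318359375 (14.12563705444336, 47.26600646972656) 24.777271270751953 mean [449.05150556 187.75563422 100.79381215] dir deg -65.066666
large 12098 [ 605.3824618  -253.59082421   95.22202073] ((609.0531616210938, -256.8665771484375), (171.99020385742188, 241.8495635986328), 6.920776844024658)
small 5001 [458.80305977 188.74417038  70.24809101] ((455.0121154785156, 187.52288818359375), (126.73784637451172, 141.804443359375), 31.594364166259766)
```

View pics/topcrop.png

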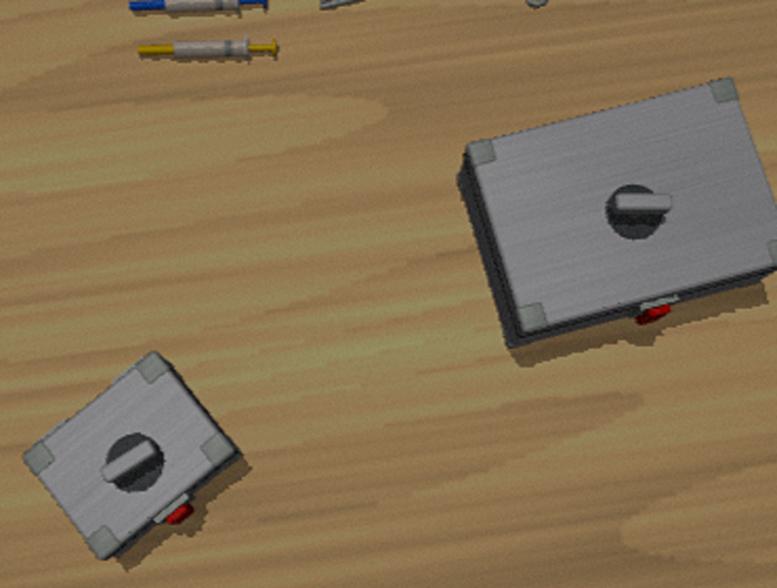

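View pics/side0.png

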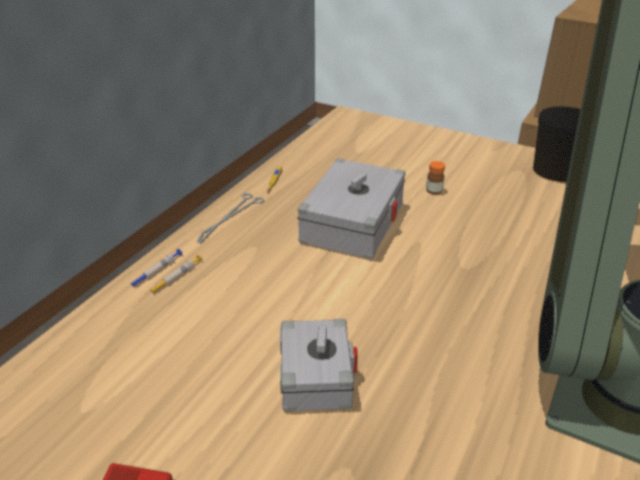

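step_arm(plan=[[0.0283,0.0193,0,4.33],[0.0283,0.0193,0,4.33],[0.0283,0.0193,0,4.33],[0.0283,0.0193,0,4.33],[0.0283,0.0193,0,4.33]])

```text
clock: 1.12
tcp_pos: [317.3, -450.3, 304.1]
tcp_rot: [0.64, -0.301, 0.302, -0.64]
force: [0.5, 0.0, -0.3]
gripper_width: 85.6
```

step_arm(plan=[[0.0283,0.0193,0,4.33],[0.0283,0.0193,0,4.33],[0.0283,0.0193,0,4.33],[0.0283,0.0193,0,4.33],[0.0283,0.0193,0,4.33]])

```text
clock: 1.53
tcp_pos: [459.0, -353.6, 304.1]
tcp_rot: [0.685, -0.176, 0.176, -0.685]
force: [-0.3, -0.6, -0.1]
gripper_width: 85.2
```

step_arm(plan=[[0.0283,0.0193,0,4.33],[0.0283,0.0193,0,4.33],[0.0283,0.0193,0,4.33],[0.0283,0.0193,0,4.33],[0,0,0,0]])

```text
clock: 1.95
tcp_pos: [575.4, -274.0, 303.4]
tcp_rot: [-0.703, 0.069, -0.071, 0.704]
force: [-1.0, 0.2, 0.0]
gripper_width: 85.5
```

```bash
python3 - <<'E'
from h import *
from scipy.spatial.transform import Rotation as Ro
for i in range(3):
    bot.capture("top")
    o=bot.get_obs();M=Ro.from_quat(o["tcp_rot"]).as_matrix();print(o["tcp_pos"],np.degrees(np.arctan2(M[1,0],M[0,0])),M[:,1],o["joint_pos"])
E
```

```text
[ 573.11765511 -275.63157225  303.3498963 ] -11.459685995829895 [ 2.73513612e-04  4.74621955e-04 -9.99999850e-01] [-4.66573940e-01  4.16843846e-01  1.41601996e+00  5.66265066e-04
  1.30869811e+00 -2.66711448e-01]
[ 571.67823562 -276.71970873  303.44597888] -11.584141480478689 [-8.31804967e-04 -3.38363561e-05 -9.99999653e-01] [-4.68755215e-01  4.15772768e-01  1.41749560e+00 -4.20291297e-04
  1.30905110e+00 -2.66464981e-01]
[ 570.84014875 -277.4571132   303.60144282] -11.669024518535437 [-1.00668240e-03 -1.10453215e-04 -9.99999487e-01] [-4.70330929e-01  4.15042053e-01  1.41827451e+00 -5.74216867e-04
  1.30912345e+00 -2.66519398e-01]
```

step_arm(plan=[[0.014,0.0096,-0.025,2.2],[0.014,0.0096,-0.025,2.2],[0,0,-0.025,0],[0,0,-0.015,0],[0,0,0,0]])

```text
clock: 2.52
tcp_pos: [596.3, -258.7, 210.1]
tcp_rot: [-0.705, 0.048, -0.043, 0.707]
force: [-1.1, 0.3, -0.3]
gripper_width: 85.2
```

```bash
python3 - <<'E'
from h import *
from scipy.spatial.transform import Rotation as Ro
for c in("top","side"):
    im,d=bot.capture(c);cv2.imwrite(f"pics/{c}1.png",im[...,::-1]);np.savez(f"pics/{c}1.npz",im=im,d=d)
s=cv2.resize(im[80:270,250:500],None,fx=3,fy=3,interpolation=cv2.INTER_CUBIC)
cv2.imwrite("pics/side1c.png",s[...,::-1])
o=bot.get_obs();M=Ro.from_quat(o["tcp_rot"]).as_matrix();print(o["tcp_pos"],np.degrees(np.arctan2(M[1,0],M[0,0])))
E
```

```text
[ 598.1978476  -259.40680301  214.20118697] -7.389764784063901
```

View pics/side1c.png

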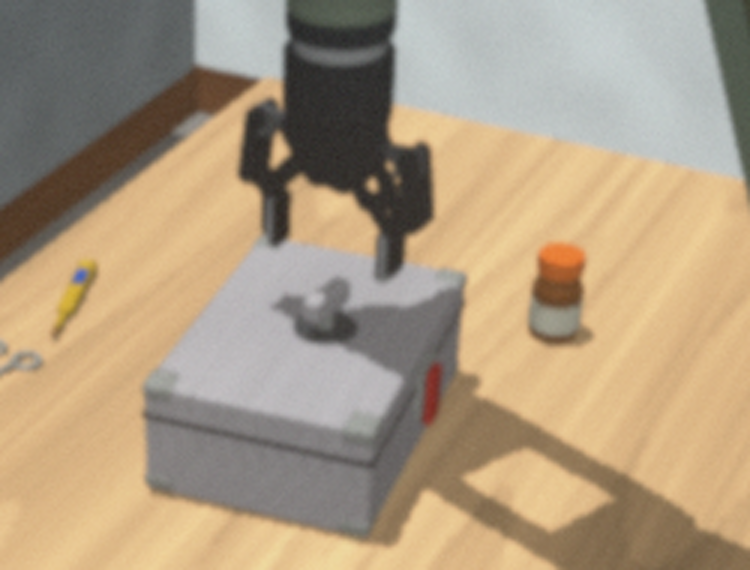

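step_arm(plan=[[0,0,-0.015,0],[0,0,-0.015,0],[0,0,-0.007,0],[0,0,0,0],[0,0,0,0]])

```text
clock: 3.03
tcp_pos: [599.1, -259.0, 178.1]
tcp_rot: [0.706, -0.045, 0.046, -0.705]
force: [-0.4, -0.7, 0.8]
gripper_width: 85.4
```

step_arm(plan=[[0,0,0,0],[0,0,0,0],[0,0,0,0]], grip=0.03)

```text
clock: 3.28
tcp_pos: [599.3, -258.6, 178.0]
tcp_rot: [0.706, -0.044, 0.046, -0.705]
force: [0.0, 0.1, 0.7]
gripper_width: 51.5
```

step_arm(plan=[[0,0,0,0],[0,0,0,0],[0,0,0,0],[0,0,0,0],[0,0,0,0]], grip=0.0)

```text
clock: 3.7
tcp_pos: [599.7, -258.4, 177.4]
tcp_rot: [0.706, -0.044, 0.046, -0.706]
force: [3.5, 0.9, 1.9]
gripper_width: 13.2
```

```bash
cat > s.py <<'E'
from h import *
from scipy.spatial.transform import Rotation as Ro
o=bot.get_obs();M=Ro.from_quat(o["tcp_rot"]).as_matrix();a=np.degrees(np.arctan2(M[1,0],M[0,0]))
print(o["clock"],o["tcp_pos"],"ang",a,"knob~",np.radians(96.9-90-a),o["force"],o["wrist_torque"],o["gripper_width"])
E
python3 s.py
```

```text
3.7 [ 599.67798174 -258.39992739  177.38991013] ang -7.285762536458231 knob~ 0.24758826316725838 [3.50616005 0.93362215 1.85163272] [ 0.07360379 -0.33029058 -0.05174894] 13.223958568272302
```

step_arm(plan=[[0,0,0,-3],[0,0,0,-3],[0,0,0,-3],[0,0,0,-3],[0,0,0,-3]])

```text
clock: 4.12
tcp_pos: [600.0, -258.5, 177.4]
tcp_rot: [0.694, -0.136, 0.139, -0.694]
force: [4.0, -0.4, 0.7]
gripper_width: 12.5
```

```bash
python3 s.py
```

```text
4.1167 [ 600.01323678 -258.4661714   177.39143667] ang -22.4292832355261 knob~ 0.5118925597099061 [ 4.00657139 -0.4157993   0.6694935 ] [ 0.04420348 -0.50972118  0.02536458] 12.549889664134726
```

step_arm(plan=[[0,0,0,-3],[0,0,0,-3],[0,0,0,-3],[0,0,0,-3],[0,0,0,0]])

```text
clock: 4.53
tcp_pos: [600.3, -258.6, 177.4]
tcp_rot: [-0.676, 0.207, -0.21, 0.676]
force: [4.8, -0.3, -0.1]
gripper_width: 12.6
```

```bash
python3 s.py
```

```text
4.5333 [ 600.27388577 -258.61883646  177.42005896] ang -34.33355622767921 knob~ 0.719661318479215 [ 4.83294101 -0.26004096 -0.0845421 ] [ 0.02954808 -0.64559752 -0.01810597] 12.579558090429988
```

step_arm(plan=[[0,0,0,-3],[0,0,0,-3],[0,0,0,-3],[0,0,0,0],[0,0,0,0]])

```text
clock: 4.95
tcp_pos: [600.4, -258.7, 177.4]
tcp_rot: [-0.657, 0.259, -0.262, 0.657]
force: [5.5, 0.2, -0.4]
gripper_width: 12.5
```

```bash
python3 s.py
```

```text
4.95 [ 600.44087658 -258.73392152  177.39090311] ang -43.26477675665591 knob~ 0.875540522931568 [ 5.49830332  0.17185733 -0.39956106] [-0.08956317 -0.75418476 -0.26514669] 12.506621479753123
```

step_arm(plan=[[0,0,0,-2],[0,0,0,-2],[0,0,0,-2],[0,0,0,0],[0,0,0,0]])

```text
clock: 5.37
tcp_pos: [600.5, -258.9, 177.4]
tcp_rot: [-0.642, 0.293, -0.296, 0.643]
force: [6.5, -1.2, -1.3]
gripper_width: 13.0
```

```bash
python3 s.py
```

```text
5.3667 [ 600.54104029 -258.85365231  177.44039043] ang -49.277939376372906 knob~ 0.9804900091034773 [ 6.47488052 -1.20536075 -1.33278707] [-0.15894557 -0.859777   -0.34389718] 12.982584048420868
```

step_arm(plan=[[0,0,0,-1.5],[0,0,0,-1.5],[0,0,0,0],[0,0,0,0]])

```text
clock: 5.7
tcp_pos: [600.6, -258.9, 177.4]
tcp_rot: [-0.635, 0.309, -0.313, 0.635]
force: [6.2, -1.2, 0.0]
gripper_width: 12.6
```

```bash
python3 s.py
```

```text
5.7 [ 600.59520414 -258.88658207  177.40813125] ang -52.21951620932008 knob~ 1.0318302100387928 [ 6.15654352e+00 -1.17892553e+00  4.33155120e-03] [-0.04062405 -0.88833594  0.02200146] 12.579392499598884
```

The torque fell to −0.34 N m past the crest and is back near 0, so the handle is in the notch. I'll release it now.

step_arm(plan=[[0,0,0,0],[0,0,0,0],[0,0,0,0],[0,0,0,0],[0,0,0,0]], grip=0.08)

```text
clock: 6.12
tcp_pos: [598.5, -258.4, 176.7]
tcp_rot: [0.635, -0.312, 0.311, -0.635]
force: [0.5, -0.1, 0.6]
gripper_width: 72.6
```

step_arm(plan=[[0,0,0.02,0],[0,0,0.03,0],[0,0,0.035,0],[0,0,0.035,0],[0,0,0.02,0]])

```text
clock: 6.53
tcp_pos: [599.4, -258.7, 321.4]
tcp_rot: [-0.635, 0.31, -0.313, 0.635]
force: [0.2, -0.3, 0.3]
gripper_width: 79.9
```

step_arm(plan=[[-0.02,-0.03,0,0],[-0.02,-0.035,0,0],[-0.02,-0.035,0,0],[-0.02,-0.035,0,0],[-0.02,-0.035,0,0]])

```text
clock: 6.95
tcp_pos: [497.7, -429.5, 317.1]
tcp_rot: [0.635, -0.311, 0.311, -0.635]
force: [0.8, -0.1, -0.9]
gripper_width: 79.9
```

step_arm(plan=[[-0.02,-0.035,0,0],[-0.02,-0.03,0,0],[0,0,0,0],[0,0,0,0],[0,0,0,0]])

```text
clock: 7.37
tcp_pos: [458.9, -493.1, 316.8]
tcp_rot: [-0.634, 0.312, -0.312, 0.635]
force: [0.4, 0.5, 0.1]
gripper_width: 79.8
```

```bash
python3 s.py; python3 - <<'E'
from h import *
for c in("top","side"):
    im,d=bot.capture(c)
    if c=="top": cv2.imwrite("pics/top2.png",cv2.resize(im[100:380,150:520],None,fx=2.1,fy=2.1,interpolation=cv2.INTER_CUBIC)[...,::-1])
    for q in("large_knob_grip","small_knob_end"):
        for r in bot.cut_out(q,c)[:1]:
            v,u=np.nonzero(r["mask"]&(d>0));P=np.array([unproj(c,(a,b),d[b,a]) for a,b in zip(u,v)])
            T=P[abs(P[:,2]-np.percentile(P[:,2],90))<8][:,:2].astype(np.float32)
            e=cv2.fitLine(T,cv2.DIST_L2,0,.01,.01).ravel();a=np.degrees(np.arctan2(e[1],e[0]))
            print(c,q,cv2.minAreaRect(T),"dir",a,"rad",np.radians(96.9-a))
E
```

```text
7.3667 [ 458.91490073 -493.05161496  316.7685809 ] ang -52.3094733452079 knob~ 1.0334002582456991 [0.39488925 0.47201447 0.1289055 ] [0.03601879 0.00847172 0.0070055 ] 79.81796472576387
top large_knob_grip ((599.4236450195312, -257.978271484375), (43.4992790222168, 15.21166706085205), 37.53278732299805) dir 37.10571 rad 1.0436072
top small_knob_end ((450.8488464355469, 184.6982879638672), (14.303232192993164, 45.23473358154297), 24.99354362487793) dir -65.91388 rad 2.841638
side large_knob_grip ((598.3482055664062, -256.8434143066406), (45.36178207397461, 16.203248977661133), 38.07601547241211) dir 35.595314 rad 1.0699686
side small_knob_end ((450.4144592285156, 185.36502075195312), (14.233305931091309, 47.0973014831543), 24.920743942260742) dir -64.42797 rad 2.8157043
```

View pics/top2.png

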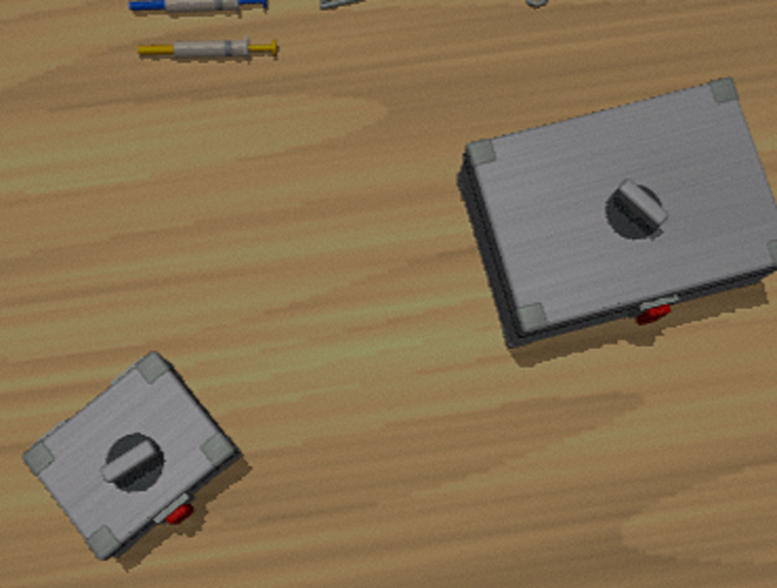

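The large handle, at (640, 203) in the crop, has turned clockwise and sits at about 1.05 rad. The small one, at (130, 461), hasn't moved, and the arm is clear.

```bash
python3 -c "
from station import bot
print(bot.close_job())"
```

```text
the job is handed in; nothing more can be done
None
```

The larger box is locked. I gripped its T-handle at about 0.25 rad and turned it clockwise. Past the crest the resistance turned into a pull of about −0.34 N m, then settled near 0 at about 1.03 rad. I let go there, lifted away and handed the job in at about 7.5 s.

- **Large handle:** after release the top view put it at 1.04 rad and the side view at 1.07 rad, against a target of 1.05.
- **Small handle:** unchanged within the measurement noise (under 0.5 mm and about 0.6° between the before and after views).
- **Arm:** it stands clear of everything and the measured force is about zero. The largest forces I read while gripping were about 7 N.
- **Resistance before the crest:** I saw no clear rise there. The reading at about 0.72 rad was already near zero, probably because I sampled close to the crest.

No check failed.

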